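Release and slide open a filter box cover

TASK

On the lab bench, press the orange snap tab of the cream filter box fully in, then gently push the released blue cover along its guide rails, away from its seat, until the square filter well under it lies completely open. Only press and push with the fingertips or the outside of the fingers: do not pinch or lift the cover or force it past the tab, leave it lying flat on the box between the rails, do not disturb the jars and dishes standing around, and finish clear of everything.

Things in the scene. Friction and masses are not known exactly. Their poses are not given: they have to be found in the camera images.
- filter_box: Cream filter box fixed to the bench, 150 (x) by 250 (y) by 60 mm high; origin under its centre, z up, +y is the way the cover slides off. Flat top (deck) 60 mm above the origin. Two aluminium guide rails along y, centred at x -29 and +65 mm, 6 mm thick, 10 mm high above the deck, 88 mm apart inside.
- well (a point): Centre of the mouth, at deck height, of the square filter well (64 by 64 mm, 20 mm deep, red and white filter inside), the cover's seat; at x +18, y -55 mm of the box, so that the well ends at y -23 mm.
- end_lip (a point): Foot of the inner face of the aluminium lip, 8 mm high, across the rails' far end, at x +18, y +115 mm of the box. It stops the cover when the cover's origin is at y +73 mm.
- cover: Blue loose cover, about 0.14 kg: plate 84 by 84 by 10 mm, origin under its centre, axes as the box's. Across its middle a light blue rib 50 mm long (x), 10 mm thick (y), 20 mm high above the plate. Starts on the deck over the well (x +18, y -55 to -57 mm of the box), 2 mm play to each rail, held by the tab's tooth ahead of its +y edge. Slides with 1 to 2 N. The well is open once its origin passes y +21 mm.
- tab_top (a point): Centre of the top face of the orange snap tab, at x -54, y -5 mm of the box, beside the rail; face 30 mm (x) by 36 mm (y), 84 mm above the bench when out. A 10 mm wide tooth bar runs from it through the rail to the channel's middle, 7 mm above the deck, just ahead of the cover's +y edge; pressing the tab sinks it below the deck.
- tab (a joint): How far the snap tab is pressed straight down, m: 0 = out, up to 0.0015 at the start; 0.009 = fully in, at its stop (top face then 75 mm above the bench). It moves against about 4 N of friction, has no return spring and stays where it is pushed. The cover is free above 0.0075.
- jar_white: Loose specimen jar with a white cap, 46 mm diameter, 62 mm tall, origin under its centre. Bystander.
- jar_red: Loose specimen jar with a red cap, 46 mm diameter, 62 mm tall, origin under its centre. Bystander.
- dishes: Loose stack of four red culture dishes, 86 mm diameter, 52 mm tall, origin under its centre. Bystander.
Mind the look-alikes: they are no part of the job. Several things have the shape of the cover; the one meant has the colours described above.

How it is judged:
By the outcome, as a careful person would: the job done as asked, in the order asked, and still so for the second after the job is handed in, with the robot touching nothing.
It also fails if it takes over 40 s, if anything falls off the work surface, if the arm or the gripper's body presses on something with over 40 N, if the wrist force passes 120 N, or if a joint passes its speed limit or range.

ROBOT

A 6-joint arm with a two-finger parallel gripper is mounted at the origin on the work surface. World frame = base frame: x ahead of the robot, y to its left, z up, the work surface at z = 0. Lengths are in mm, angles in rad, forces in N, time in s.
With the tool pointing down it reaches from about 425 to 950 mm from the base axis. Payload 14.7 kg.
Tool frame: the origin (TCP) lies on the centre line of the jaws, within the pads' length; the fingertips stand 11 mm ahead of it and the grasp point (between the pads) lies 8 mm behind it; z points along the fingers, y is the line along which they close (so a half turn about z gives the same grasp; the last joint's range is limited). The gripper opens to 85 mm and grips with 20 to 120 N. Pads are 22 mm wide; open, the fingers measure 114 mm over their backs; the gripper's body (76 mm by 85 mm) begins 54 mm behind the grasp point. The pads swing forward as they close: fully open they stand 13 mm farther back than shut.
Start: joints at [-1.15, 0.48, 1.596, -0, 1.065, -0.047], TCP at [293.115, -580.152, 242.297] pointing down, gripper open.
Joint ranges: [-2.75, 2.75], [-0.82, 2.05], [0.23, 2.67], [-1.56, 4.7], [0.09, 2.69], [-2.92, 2.92]. Speed limits (rad/s): [1.89, 1.89, 2.39, 3.01, 3.01, 3.01].

INTERFACE

Orientations are given as a unit quaternion [x, y, z, w].
In Python, from plant import get_state, capture, job_done gives the robot as it stands.
- The arm moves only by the shell command python3 -m inch 'ROWS'. ROWS is JSON, a list of rows, each an object of numbers: "ax", "ay", "az": the turn, a rotation vector about the tool's x, y, z in units of 45 degrees (1.0 is 45 degrees); "tx", "ty", "tz": the shift along the tool's x, y, z in units of 0.1 m (1.0 is 0.1 m); "hand": the opening, from 0 (shut) to 1 (fully open). A call has 1 to 12 rows; each row is the pose to reach, as a shift and turn from the pose commanded when the call began, along the tool's axes at that moment; what a row does not reach only later rows make up. A row lasts 1/8 s, in which the tool goes at most 62.5 mm and 10.7 degrees, less where a joint would pass 70% of its speed; a pose out of reach is approached as far as the arm can. A call with a number of a shift or a turn outside -1 to 1 is refused whole. A call with a gripper value outside its range is refused whole. The fingers move at their own pace and stop on an object; the grip force is fixed at half the most. Time passes only in rows, so rows that repeat a pose let the fingers close. It gives the time, the measured TCP pose, the force, the opening and the grip force at its end, in the units of the state.
- get_state(): the state, without advancing time (a new reading comes with each control period).
- capture(name): name is "scene" or "top"; returns a dict with "pixels" (384x512x3 uint8, red, green, blue), "fx", "fy", "cx", "cy" (pixels), "extrinsics" (4x4, takes a point from camera to world coordinates). Camera axes: x right, y down, z forward; pixel columns grow to the right and rows downward; lengths in mm; the calibration is good to about 2 mm. A picture is of the moment at which its call begins. There is no depth.
- job_done(): hands the job in; it is judged then, once.
The state is a dict: "clock": time; "q": joint angles; "qd": joint speeds; "tau": joint torques, N m; "tool_pos": TCP position; "tcp_rot": TCP orientation; "force": force on the tool from outside, world axes, zero at the start; "torque": the same for the moment, N m; "grip_width": opening from 0.0 (shut) to 1.0 (fully open); "grip_force": force on a finger pad.
Only numpy, scipy, OpenCV 4.12 (cv2) and the standard library are available. Lean on these libraries where they do the work, as an engineer would, in place of code of your own. Each camera call takes 0.05 s, during which the arm holds its last target. There are 200 camera calls.

## Working session

There is one attempt and no reset: what is moved stays moved. The work goes in short steps, Python scripts to look and compute and a shell command to move; the robot and the scene stay as the last step left them, time stands still between calls to the robot, and variables do not carry over. Pictures are saved under pics/ and viewed, at most 10 in all, crops included, and the job is handed in when it is done.

```bash
mkdir -p pics
cat > look.py <<'E'
import cv2,numpy as np
from plant import get_state,capture,job_done
def save(n,f):
    c=capture(n); cv2.imwrite(f,c['pixels'][:,:,::-1]); np.savez(f[:-4]+'.npz',**c); return c
def ray(c,u,v,z):
    E=np.array(c['extrinsics']); d=E[:3,:3]@np.array([(u-c['cx'])/c['fx'],(v-c['cy'])/c['fy'],1]); o=E[:3,3]
    return o+d*(z-o[2])/d[2]
def proj(c,p):
    E=np.linalg.inv(np.array(c['extrinsics'])); q=E[:3,:3]@np.array(p)+E[:3,3]
    return c['fx']*q[0]/q[2]+c['cx'],c['fy']*q[1]/q[2]+c['cy']
E
python3 - <<'E'
from look import *
for n in('top','scene'):
    c=save(n,f'pics/{n}0.png'); print(n,c['fx'],np.round(c['extrinsics'],2).tolist())
s=get_state();print(s)
E
```

```text
top 426.7619816443047 [[0.01, -1.0, 0.08, 469.12], [-1.0, -0.01, 0.0, 48.92], [-0.0, -0.08, -1.0, 1185.68], [0.0, 0.0, 0.0, 1.0]]
scene 390.942623993194 [[-0.6, 0.57, -0.56, 1120.04], [0.8, 0.43, -0.41, 423.07], [0.01, -0.7, -0.72, 752.63], [0.0, 0.0, 0.0, 1.0]]
{'clock': 0.1, 'q': array([-1.14959520e+00,  4.80788337e-01,  1.59678624e+00, -8.13984668e-06,
        1.06508216e+00, -4.65908149e-02]), 'qd': array([ 3.67428023e-04, -1.37551257e-03, -2.60136327e-03,  1.63753371e-03,
       -7.11632319e-05,  5.37299535e-04]), 'tau': array([ 5.34007613e-04, -9.52255011e+01, -4.31041431e+01, -2.11967294e-04,
        5.19185734e-03, -4.21408640e-05]), 'tool_pos': array([ 292.9791989 , -579.84823735,  241.73326323]), 'tcp_rot': array([ 9.72770219e-01,  2.31771046e-01, -1.02569166e-04, -5.22070688e-04]), 'force': array([-0.39724842, -0.67793918,  0.30495429]), 'torque': array([ 0.02957355, -0.04871653, -0.02967733]), 'grip_force': 0.0, 'grip_width': 1.0017833553431754}
```

View pics/top0.png

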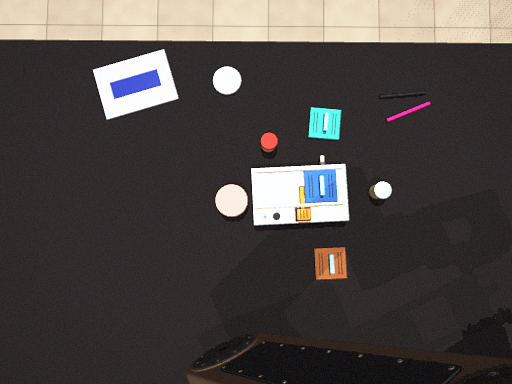

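View pics/scene0.png

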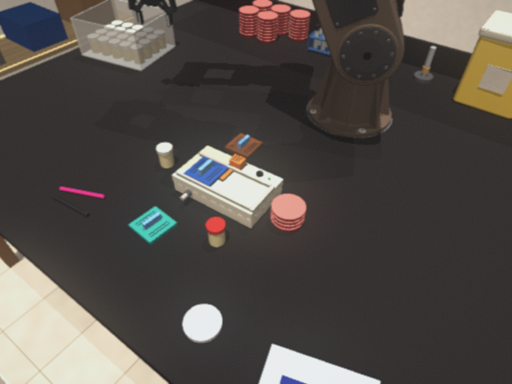

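The top view shows the box at about (251–348, 165–225). Its blue cover is at (321,186) and the orange tab at (303,214). The red jar is at (269,142), the white jar at (380,190) and the dishes at (232,200). The box's +y points left in the image, which is world +y, and the scene view agrees.

```bash
cat > meas.py <<'E'
from look import *
def blobs(c,lo,hi,roi):
    h=cv2.cvtColor(c['pixels'],cv2.COLOR_RGB2HSV); m=cv2.inRange(h,lo,hi); k=np.zeros_like(m); x0,y0,x1,y1=roi; k[y0:y1,x0:x1]=255
    return m&k
def big(m):
    return max(cv2.findContours(m,cv2.RETR_EXTERNAL,cv2.CHAIN_APPROX_NONE)[0],key=cv2.contourArea)
E
python3 - <<'E'
from meas import *
def L(f):return dict(np.load(f))
t=L('pics/top0.npz');s=L('pics/scene0.npz')
R={'top':(240,150,360,240),'scene':(165,140,290,225)}
for n,c in(('top',t),('scene',s)):
    h=cv2.cvtColor(c['pixels'],cv2.COLOR_RGB2HSV)
    for nm,lo,hi,z in(('blue',(100,150,60),(125,255,255),70),('orange',(8,170,120),(22,255,255),84),('cream',(10,8,140),(40,110,255),60)):
        m=blobs(c,lo,hi,R[n])
        if nm=='orange': m=cv2.morphologyEx(m,cv2.MORPH_OPEN,np.ones((7,7)))
        if nm=='cream': m=cv2.morphologyEx(m,cv2.MORPH_CLOSE,np.ones((9,9)))
        k=big(m);r=cv2.minAreaRect(k)
        P=np.array([ray(c,u,v,z) for u,v in k[:,0]])[:,:2].astype(np.float32)
        rw=cv2.minAreaRect(P)
        print(n,nm,np.round(r[0],1),'world',np.round(rw[0],1),np.round(rw[1],1),round(rw[2],2))
for nm,lo,hi,roi,z in(('red',(0,150,100),(8,255,255),(255,125,285,155),62),('white',(0,0,150),(180,80,255),(368,178,395,203),62),('dish',(0,40,120),(15,255,255),(210,180,250,220),52)):
    (u,v),r=cv2.minEnclosingCircle(big(blobs(t,lo,hi,roi)));print(nm,ray(t,u,v,z).round(1),r)
c=cv2.resize(t['pixels'][155:235,240:360,::-1],None,fx=6,fy=6,interpolation=cv2.INTER_CUBIC);cv2.imwrite('pics/crop0.png',c)
c=cv2.resize(s['pixels'][140:230,165:290,::-1],None,fx=6,fy=6,interpolation=cv2.INTER_CUBIC);cv2.imwrite('pics/crop1.png',c)
E
```

```text
top blue [320.1 185.8] world [ 577.1 -131.5] [82.7 82.4] 3.24Traceback (most recent call last):
  File "<stdin>", line 11, in <module>
  File "meas.py", line 6, in big
    return max(cv2.findContours(m,cv2.RETR_EXTERNAL,cv2.CHAIN_APPROX_NONE)[0],key=cv2.contourArea)
ValueError: max() iterable argument is empty
```

Run:
```python
from meas import *
def L(f):return dict(np.load(f))
t=L('pics/top0.npz');s=L('pics/scene0.npz')
c=cv2.resize(t['pixels'][155:235,240:360,::-1],None,fx=6,fy=6,interpolation=cv2.INTER_CUBIC)
d=cv2.resize(s['pixels'][140:230,165:290,::-1],None,fx=5,fy=5,interpolation=cv2.INTER_CUBIC);cv2.imwrite('pics/crop1.png',d)
cv2.imwrite('pics/crop0.png',c)
R={'top':(240,150,360,240),'scene':(165,140,290,225)}
for n,c in(('top',t),('scene',s)):
    for nm,lo,hi,z in(('blue',(100,150,60),(125,255,255),70),('orange',(5,140,90),(25,255,255),84),('cream',(0,0,130),(60,110,255),60)):
        m=blobs(c,lo,hi,R[n])
        if nm=='orange': m=cv2.morphologyEx(cv2.morphologyEx(m,cv2.MORPH_CLOSE,np.ones((5,5))),cv2.MORPH_OPEN,np.ones((9,9) if n=='top' else (5,5)))
        if nm=='cream': m=cv2.morphologyEx(m,cv2.MORPH_CLOSE,np.ones((9,9)))
        if not m.any(): print(n,nm,'none');continue
        k=big(m);r=cv2.minAreaRect(k)
        P=np.array([ray(c,u,v,z) for u,v in k[:,0]])[:,:2].astype(np.float32)
        rw=cv2.minAreaRect(P)
        print(n,nm,np.round(r[0],1),'world',np.round(rw[0],1),np.round(rw[1],1),round(rw[2],2))
for nm,lo,hi,roi,z in(('red',(0,150,100),(8,255,255),(255,125,285,155),62),('white',(0,0,150),(180,80,255),(368,178,395,203),62),('dish',(0,40,120),(15,255,255),(210,180,250,220),52)):
    m=blobs(t,lo,hi,roi)
    if m.any():
        (u,v),r=cv2.minEnclosingCircle(big(m));print(nm,ray(t,u,v,z).round(1),r)
```

```text
top blue [320.1 185.8] world [ 577.1 -131.5] [82.7 82.4] 3.24
top orange [303. 214.] world [502.2 -85.1] [30.9 31.2] 0.56
top cream [293.1 189.8] world [567.4 -61.2] [176.9 285.7] 3.45
scene blue [205.9 170.2] world [ 577.9 -133.1] [76.4 78.6] 2.65
scene orange [237.5 160.5] world [510.3 -81.6] [44.7 34.6] 37.24
scene cream [232.9 187.1] world [579.1 -46.5] [207.2 347.7] 1.58
red [697.6   3.6  62. ] 8.93355655670166
white [ 569.7 -297.4   62. ] 8.806192398071289
dish [537.8 101.6  52. ] 16.38776397705078
```

View pics/crop0.png

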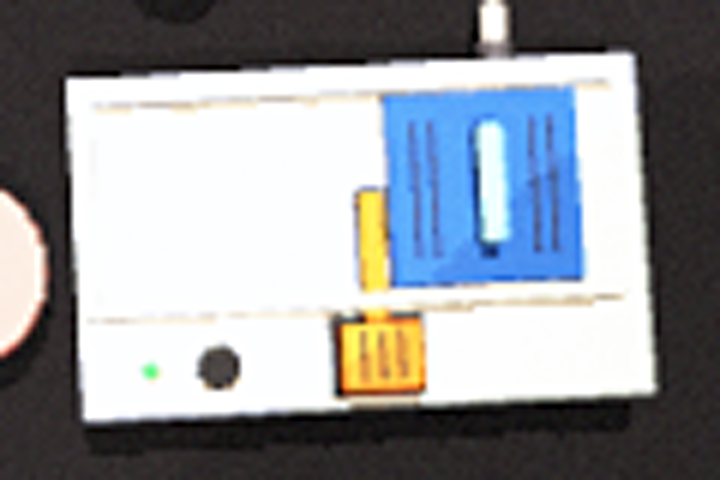

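View pics/crop1.png

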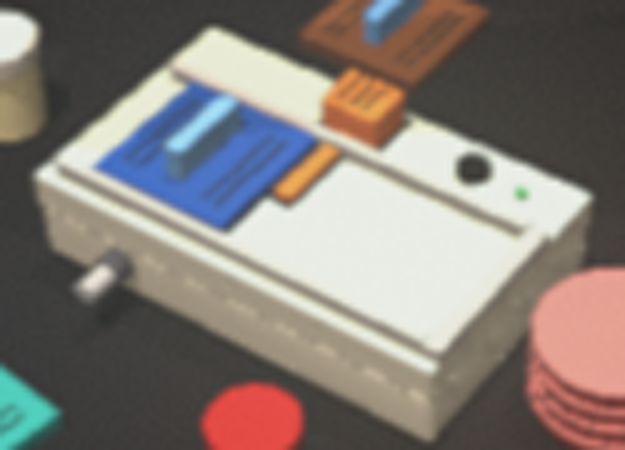

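Crop 0 shows the tab centred at about (380,357) in the crop, the cover at (485,187), and the rails tilted, which gives a box yaw of about 3.3°. The scene crop confirms that the tooth lies ahead of the cover's edge. From the cover at (577.3,-132), the tab should be at (502.5,-85.2), and I measured (502.2,-85.1). That agrees, so I'll move over the tab.

```bash
python3 -m inch '[{"tx":0.5,"ty":-0.425,"hand":0},{"tx":1,"ty":-0.85,"hand":0},{"tx":1,"ty":-0.85,"hand":0}]'
python3 -m inch '[{"tx":0.5,"ty":-0.425,"hand":0},{"tx":1,"ty":-0.85,"hand":0},{"tx":1,"ty":-0.85,"hand":0}]'
python3 -m inch '[{"tx":0.5,"ty":-0.425,"hand":0},{"tx":1,"ty":-0.85,"hand":0},{"tx":1,"ty":-0.85,"hand":0}]'
python3 -m inch '[{"tx":0.5,"ty":-0.425,"hand":0},{"tx":1,"ty":-0.85,"hand":0},{"tx":1,"ty":-0.85,"hand":0},{"tx":1,"ty":-0.85,"az":0.2,"hand":0},{"tx":1,"ty":-0.85,"az":0.4,"hand":0},{"tx":1,"ty":-0.85,"az":0.52,"hand":0},{"tx":1,"ty":-0.85,"az":0.52,"hand":0},{"tx":1,"ty":-0.85,"az":0.52,"hand":0}]'
python3 -c "
from plant import get_state;from scipy.spatial.transform import Rotation as R
s=get_state();print(s['clock'],s['tool_pos'],s['force'],s['grip_width']);print(R.from_quat(s['tcp_rot']).as_matrix().round(4))"
```

```text
0.1 [ 292.9791989  -579.84823735  241.73326323] [-0.39724842 -0.67793918  0.30495429] 1.0017833553431754
[[ 8.926e-01  4.509e-01 -4.000e-04]
 [ 4.509e-01 -8.926e-01  1.000e-03]
 [ 0.000e+00 -1.100e-03 -1.000e+00]]validation failed for argument at $[0]...
validation failed for argument at $[0]...
validation failed for argument at $[0]...
validation failed for argument at $[0]...
```

```bash
python3 -m inch '[{"ax":0,"ay":0,"az":0,"tx":0.5,"ty":-0.425,"tz":0,"hand":0},{"ax":0,"ay":0,"az":0,"tx":1,"ty":-0.85,"tz":0,"hand":0},{"ax":0,"ay":0,"az":0,"tx":1,"ty":-0.85,"tz":0,"hand":0}]'
```

```text
clock: 0.48
tool_pos: [344.9, -455.7, 242.2]
tcp_rot: [0.972, 0.233, -0.0, -0.001]
force: [-1.1, -0.0, -0.2]
grip_width: 0.38
grip_force: 0.0
```

```bash
python3 -m inch '[{"ax":0,"ay":0,"az":0,"tx":0.5,"ty":-0.425,"tz":0,"hand":0},{"ax":0,"ay":0,"az":0,"tx":1,"ty":-0.85,"tz":0,"hand":0},{"ax":0,"ay":0,"az":0,"tx":1,"ty":-0.85,"tz":0,"hand":0}]'
python3 -m inch '[{"ax":0,"ay":0,"az":0,"tx":0.5,"ty":-0.425,"tz":0,"hand":0},{"ax":0,"ay":0,"az":0,"tx":1,"ty":-0.85,"tz":0,"hand":0},{"ax":0,"ay":0,"az":0,"tx":1,"ty":-0.85,"tz":0,"hand":0}]'
python3 -m inch '[{"ax":0,"ay":0,"az":0,"tx":0.5,"ty":-0.425,"tz":0,"hand":0},{"ax":0,"ay":0,"az":0,"tx":1,"ty":-0.85,"tz":0,"hand":0},{"ax":0,"ay":0,"az":0.2,"tx":1,"ty":-0.85,"tz":0,"hand":0},{"ax":0,"ay":0,"az":0.4,"tx":1,"ty":-0.85,"tz":0,"hand":0},{"ax":0,"ay":0,"az":0.52,"tx":1,"ty":-0.85,"tz":0,"hand":0},{"ax":0,"ay":0,"az":0.52,"tx":1,"ty":-0.85,"tz":0,"hand":0},{"ax":0,"ay":0,"az":0.52,"tx":1,"ty":-0.85,"tz":0,"hand":0}]'
python3 -c "
from plant import get_state;from scipy.spatial.transform import Rotation as R
s=get_state();print(s['clock'],s['tool_pos'],s['force'],s['grip_width']);print(R.from_quat(s['tcp_rot']).as_matrix().round(4))"
```

```text
clock: 0.85
tool_pos: [395.8, -335.5, 242.2]
tcp_rot: [0.972, 0.233, -0.0, -0.0]
force: [-0.3, -1.1, 0.0]
grip_width: 0.0
grip_force: 0.0
clock: 1.23
tool_pos: [447.0, -215.2, 242.3]
tcp_rot: [0.972, 0.233, 0.0, -0.0]
force: [0.1, -0.4, -0.1]
grip_width: 0.001
grip_force: 0.0
clock: 2.1
tool_pos: [497.0, -97.1, 242.2]
tcp_rot: [1.0, 0.03, 0.0, 0.0]
force: [-1.0, 0.1, 0.0]
grip_width: 0.001
grip_force: 0.0
2.1 [496.95992872 -97.13987206 242.23654977] [-1.00924591  0.06678554  0.03131648] 0.0006860966268428717
[[ 9.981e-01  6.080e-02  0.000e+00]
 [ 6.080e-02 -9.981e-01 -1.000e-04]
 [ 0.000e+00  1.000e-04 -1.000e+00]]
```

```bash
python3 -m inch '[{"ax":0,"ay":0,"az":0,"tx":0.06,"ty":-0.12,"tz":0.3,"hand":0},{"ax":0,"ay":0,"az":0,"tx":0.06,"ty":-0.12,"tz":0.7,"hand":0},{"ax":0,"ay":0,"az":0,"tx":0.06,"ty":-0.12,"tz":1,"hand":0},{"ax":0,"ay":0,"az":0,"tx":0.06,"ty":-0.12,"tz":1,"hand":0}]'
python3 -m inch '[{"ax":0,"ay":0,"az":0,"tx":0,"ty":0,"tz":0.2,"hand":0},{"ax":0,"ay":0,"az":0,"tx":0,"ty":0,"tz":0.4,"hand":0},{"ax":0,"ay":0,"az":0,"tx":0,"ty":0,"tz":0.44,"hand":0},{"ax":0,"ay":0,"az":0,"tx":0,"ty":0,"tz":0.47,"hand":0},{"ax":0,"ay":0,"az":0,"tx":0,"ty":0,"tz":0.49,"hand":0},{"ax":0,"ay":0,"az":0,"tx":0,"ty":0,"tz":0.49,"hand":0}]'
```

```text
clock: 2.6
tool_pos: [500.8, -84.0, 140.7]
tcp_rot: [1.0, 0.03, -0.002, -0.0]
force: [-0.3, 0.7, 1.1]
grip_width: -0.001
grip_force: 0.0
clock: 3.35
tool_pos: [502.5, -84.1, 93.8]
tcp_rot: [1.0, 0.03, 0.0, 0.0]
force: [0.7, -0.6, 1.5]
grip_width: 0.004
grip_force: 0.6
```

```bash
python3 -m inch '[{"ax":0,"ay":0,"az":0,"tx":0,"ty":0,"tz":0.02,"hand":0},{"ax":0,"ay":0,"az":0,"tx":0,"ty":0,"tz":0.04,"hand":0},{"ax":0,"ay":0,"az":0,"tx":0,"ty":0,"tz":0.04,"hand":0}]'
python3 -m inch '[{"ax":0,"ay":0,"az":0,"tx":0,"ty":0,"tz":0.01,"hand":0},{"ax":0,"ay":0,"az":0,"tx":0,"ty":0,"tz":0.02,"hand":0},{"ax":0,"ay":0,"az":0,"tx":0,"ty":0,"tz":0.02,"hand":0}]'
```

```text
clock: 3.72
tool_pos: [502.3, -84.0, 89.2]
tcp_rot: [1.0, 0.03, 0.0, 0.0]
force: [0.3, -0.4, 1.6]
grip_width: -0.001
grip_force: 0.9
clock: 4.1
tool_pos: [502.1, -84.0, 87.2]
tcp_rot: [1.0, 0.03, -0.0, -0.0]
force: [2.0, -1.1, 0.7]
grip_width: 0.0
grip_force: 1.0
```

```bash
python3 -m inch '[{"ax":0,"ay":0,"az":0,"tx":0,"ty":0,"tz":0.01,"hand":0},{"ax":0,"ay":0,"az":0,"tx":0,"ty":0,"tz":0.02,"hand":0},{"ax":0,"ay":0,"az":0,"tx":0,"ty":0,"tz":0.02,"hand":0}]'
python3 - <<'E'
from meas import *
s=save('scene','pics/scene1.png');cv2.imwrite('pics/crop2.png',cv2.resize(s['pixels'][110:230,165:290,::-1],None,fx=5,fy=5,interpolation=cv2.INTER_CUBIC))
E
```

```text
clock: 4.47
tool_pos: [502.1, -84.0, 85.8]
tcp_rot: [1.0, 0.03, 0.0, 0.0]
force: [-2.3, -0.1, 17.9]
grip_width: 0.004
grip_force: 8.7
```

View pics/crop2.png

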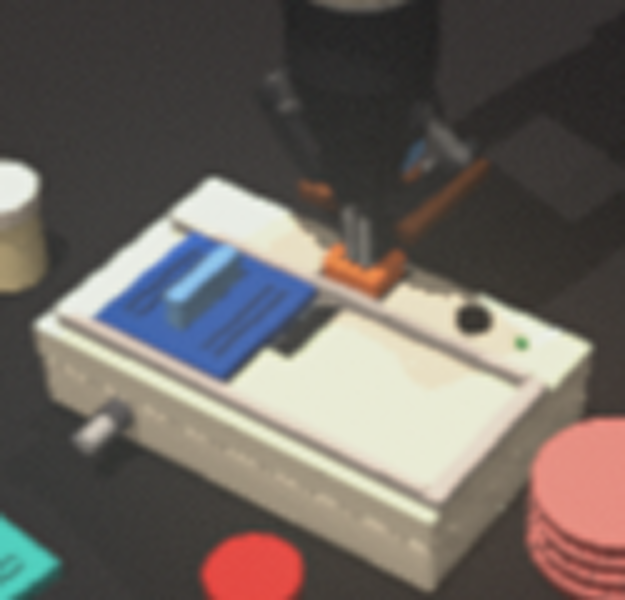

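The tab is on its stop: the tip is at about 75 mm, the force rose to 18 N, and the crop shows the tooth bar gone below the deck. I'll lift and move behind the rib.

```bash
python3 -m inch '[{"ax":0,"ay":0,"az":0,"tx":0,"ty":0,"tz":-0.2,"hand":0},{"ax":0,"ay":0,"az":0,"tx":0,"ty":0,"tz":-0.55,"hand":0},{"ax":0,"ay":0,"az":0,"tx":0.24,"ty":0.3,"tz":-0.55,"hand":0},{"ax":0,"ay":0,"az":0,"tx":0.48,"ty":0.62,"tz":-0.55,"hand":0},{"ax":0,"ay":0,"az":0,"tx":0.72,"ty":0.92,"tz":-0.55,"hand":0},{"ax":0,"ay":0,"az":0,"tx":0.72,"ty":0.92,"tz":-0.55,"hand":0},{"ax":0,"ay":0,"az":0,"tx":0.72,"ty":0.92,"tz":-0.55,"hand":0}]'
python3 -m inch '[{"ax":0,"ay":0,"az":0,"tx":0,"ty":0,"tz":0.25,"hand":0},{"ax":0,"ay":0,"az":0,"tx":0,"ty":0,"tz":0.4,"hand":0},{"ax":0,"ay":0,"az":0,"tx":0,"ty":0,"tz":0.5,"hand":0},{"ax":0,"ay":0,"az":0,"tx":0,"ty":0,"tz":0.5,"hand":0},{"ax":0,"ay":0,"az":0,"tx":0,"ty":0,"tz":0.5,"hand":0}]'
python3 - <<'E'
from meas import *
s=save('scene','pics/scene2.png');cv2.imwrite('pics/crop3.png',cv2.resize(s['pixels'][110:230,165:290,::-1],None,fx=5,fy=5,interpolation=cv2.INTER_CUBIC))
E
```

```text
clock: 5.4
tool_pos: [578.3, -171.1, 139.6]
tcp_rot: [1.0, 0.03, -0.001, -0.0]
force: [0.4, -0.5, 0.4]
grip_width: -0.003
grip_force: 0.0
clock: 6.02
tool_pos: [579.7, -171.6, 90.8]
tcp_rot: [1.0, 0.03, 0.0, 0.0]
force: [0.7, -0.4, -0.1]
grip_width: 0.001
grip_force: 0.0
```

View pics/crop3.png

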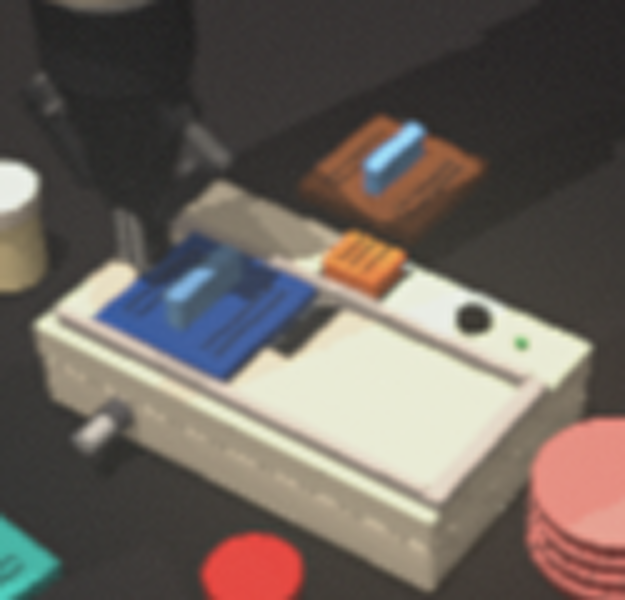

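The tab stays in, and the fingertips are behind the rib, clear above the plate. I'll push gently along the box's +y.

```bash
python3 -m inch '[{"ax":0,"ay":0,"az":0,"tx":0,"ty":-0.08,"tz":0.02,"hand":0},{"ax":0,"ay":0,"az":0,"tx":0,"ty":-0.13,"tz":0.02,"hand":0},{"ax":0,"ay":0,"az":0,"tx":0,"ty":-0.18,"tz":0.02,"hand":0},{"ax":0,"ay":0,"az":0,"tx":0,"ty":-0.23,"tz":0.02,"hand":0},{"ax":0,"ay":0,"az":0,"tx":0,"ty":-0.28,"tz":0.02,"hand":0},{"ax":0,"ay":0,"az":0,"tx":0,"ty":-0.33,"tz":0.02,"hand":0},{"ax":0,"ay":0,"az":0,"tx":0,"ty":-0.38,"tz":0.02,"hand":0},{"ax":0,"ay":0,"az":0,"tx":0,"ty":-0.43,"tz":0.02,"hand":0},{"ax":0,"ay":0,"az":0,"tx":0,"ty":-0.48,"tz":0.02,"hand":0},{"ax":0,"ay":0,"az":0,"tx":0,"ty":-0.48,"tz":0.02,"hand":0}]'
python3 - <<'E'
from meas import *
s=save('scene','pics/scene3.png');cv2.imwrite('pics/crop4.png',cv2.resize(s['pixels'][110:230,165:290,::-1],None,fx=5,fy=5,interpolation=cv2.INTER_CUBIC))
E
```

```text
clock: 7.32
tool_pos: [576.4, -123.2, 88.2]
tcp_rot: [1.0, 0.03, -0.0, -0.0]
force: [-0.1, -0.9, 0.4]
grip_width: -0.004
grip_force: 0.0
```

View pics/crop4.png

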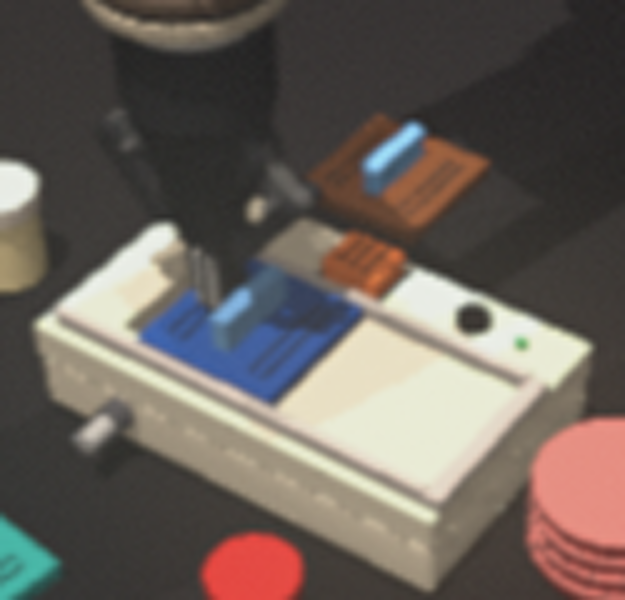

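The cover is sliding squarely between the rails and the well is appearing behind it. I'll continue about 72 mm.

```bash
python3 -m inch '[{"ax":0,"ay":0,"az":0,"tx":0,"ty":-0.06,"tz":0,"hand":0},{"ax":0,"ay":0,"az":0,"tx":0,"ty":-0.12,"tz":0,"hand":0},{"ax":0,"ay":0,"az":0,"tx":0,"ty":-0.19,"tz":0,"hand":0},{"ax":0,"ay":0,"az":0,"tx":0,"ty":-0.26,"tz":0,"hand":0},{"ax":0,"ay":0,"az":0,"tx":0,"ty":-0.33,"tz":0,"hand":0},{"ax":0,"ay":0,"az":0,"tx":0,"ty":-0.4,"tz":0,"hand":0},{"ax":0,"ay":0,"az":0,"tx":0,"ty":-0.47,"tz":0,"hand":0},{"ax":0,"ay":0,"az":0,"tx":0,"ty":-0.54,"tz":0,"hand":0},{"ax":0,"ay":0,"az":0,"tx":0,"ty":-0.61,"tz":0,"hand":0},{"ax":0,"ay":0,"az":0,"tx":0,"ty":-0.67,"tz":0,"hand":0},{"ax":0,"ay":0,"az":0,"tx":0,"ty":-0.72,"tz":0,"hand":0},{"ax":0,"ay":0,"az":0,"tx":0,"ty":-0.72,"tz":0,"hand":0}]'
python3 -m inch '[{"ax":0,"ay":0,"az":0,"tx":0,"ty":0.1,"tz":0,"hand":0},{"ax":0,"ay":0,"az":0,"tx":0,"ty":0.15,"tz":-0.3,"hand":0},{"ax":0,"ay":0,"az":0,"tx":0,"ty":0.3,"tz":-0.8,"hand":0},{"ax":0,"ay":0,"az":0,"tx":0,"ty":0.7,"tz":-1,"hand":0},{"ax":0,"ay":0,"az":0,"tx":0,"ty":1,"tz":-1,"hand":0},{"ax":0,"ay":0,"az":0,"tx":0,"ty":1,"tz":-1,"hand":0}]'
python3 -m inch '[{"ax":0,"ay":0,"az":0,"tx":0,"ty":0.5,"tz":-0.2,"hand":0},{"ax":0,"ay":0,"az":0,"tx":0,"ty":1,"tz":-0.4,"hand":0},{"ax":0,"ay":0,"az":0,"tx":0,"ty":1,"tz":-0.4,"hand":0},{"ax":0,"ay":0,"az":0,"tx":0,"ty":1,"tz":-0.4,"hand":0}]'
python3 - <<'E'
from meas import *
s=save('scene','pics/scene4.png');t=save('top','pics/top4.png')
a=cv2.resize(s['pixels'][140:260,150:310,::-1],None,fx=5,fy=5,interpolation=cv2.INTER_CUBIC);cv2.imwrite('pics/crop5.png',a)
th=np.radians(3.3);B=np.array([[np.cos(th),-np.sin(th)],[np.sin(th),np.cos(th)]])
o=np.array([502.5,-85.2])-B@[-54,-5]
for n,c,roi in(('top',t,(240,150,360,240)),('scene',s,(165,140,290,225))):
    k=big(blobs(c,(100,150,60),(125,255,255),roi))
    P=np.array([ray(c,u,v,70) for u,v in k[:,0]])[:,:2].astype(np.float32);r=cv2.minAreaRect(P);print(n,'cover in box',B.T@(np.array(r[0])-o),r)
for nm,lo,hi,roi,z in(('red',(0,150,100),(8,255,255),(255,125,285,155),62),('white',(0,0,150),(180,80,255),(368,178,395,203),62),('dish',(0,40,120),(15,255,255),(210,180,250,220),52)):
    m=blobs(t,lo,hi,roi)
    if m.any():
        (u,v),r=cv2.minEnclosingCircle(big(m));print(nm,ray(t,u,v,z).round(1),r)
E
```

```text
clock: 8.88
tool_pos: [572.3, -51.4, 88.3]
tcp_rot: [1.0, 0.03, -0.0, -0.0]
force: [0.2, 0.1, 0.2]
grip_width: -0.003
grip_force: 0.0
clock: 9.62
tool_pos: [578.3, -154.3, 188.6]
tcp_rot: [1.0, 0.028, 0.0, 0.0]
force: [0.8, 0.7, -0.5]
grip_width: -0.001
grip_force: 0.0
clock: 10.12
tool_pos: [583.6, -251.0, 227.7]
tcp_rot: [1.0, 0.029, -0.0, -0.0]
force: [0.2, 0.1, -0.9]
grip_width: 0.0
grip_force: 0.0
top cover in box [17.53623018 45.18096272] ((571.0289916992188, -30.984333038330078), (82.52395629882812, 80.80726623535156), 3.6402249336242676)
scene cover in box [-16.63301823  62.63067832] ((535.9119262695312, -15.530471801757812), (36.38863754272461, 7.197522163391113), 84.7554702758789)
red [697.6   3.6  62. ] 8.93355655670166
white [ 569.5 -297.    62. ] 8.660558700561523
dish [538.  101.8  52. ] 16.375825881958008
```

View pics/crop5.png

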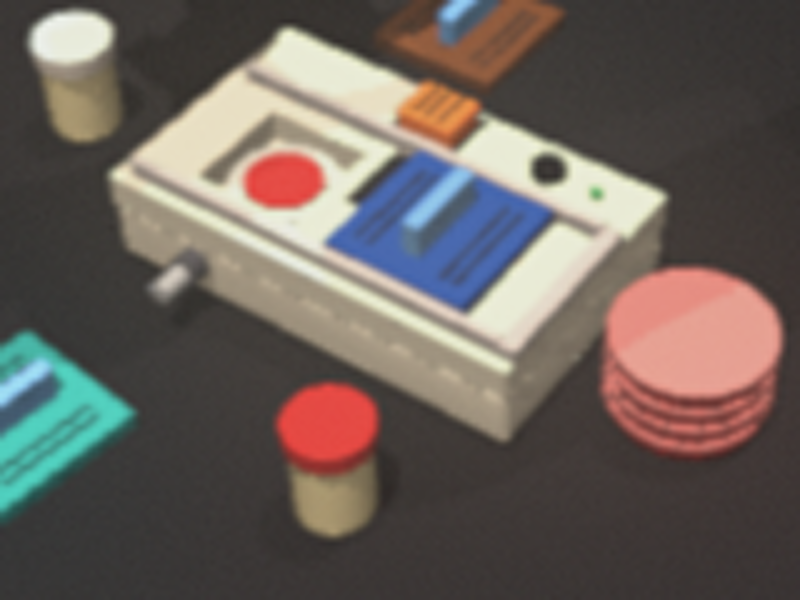

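The well is fully open, and the cover lies flat between the rails at box (17.5, 45). The tab is in, the bystanders haven't moved, and the arm is clear.

```bash
python3 -c "from plant import job_done;print(job_done())"
```

```text
the job is handed in; nothing more can be done
None
```

Job handed in at about 10 s: the tab was pressed to its stop, the cover was pushed to y ≈ +45 mm of the box and lies flat between the rails, the well is fully open, the jars and dishes did not move, and the arm is clear.

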